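# Clear the joinery bench and zero the tally

### The job

Class is over: sort the mixed wooden parts on the bench into their containers - every square stick into the long narrow tray, every turned drawer knob into the round metal tub, every flat square block into the square box - so that each lies down inside. Only when all the parts are put away, turn the reset knob of the tally counter anticlockwise all the way back to its zero stop, ready for the next class. Leave the roll of tape and the chisel where they are.

Things in the scene. Friction and masses are not known exactly. Their poses are not given: they have to be found in the camera images.
- stick0_c (a point): centre of a short square wooden stick, 64 x 18 x 18 mm, 13 to 25 g, long side along its x axis; lies flat on the bench (may be absent)
- stick1_c (a point): centre of a short square wooden stick, 64 x 18 x 18 mm, 13 to 25 g, long side along its x axis; lies flat on the bench (may be absent)
- stick2_c (a point): centre of a short square wooden stick, 64 x 18 x 18 mm, 13 to 25 g, long side along its x axis; lies flat on the bench (may be absent)
- knob0_c (a point): half-way up a turned wooden drawer knob, 28 mm tall, lying on its face: from its face (its -z end) a round head 34 mm across and 12 mm thick, a short taper to 16 mm, then a round stem 16 mm across up to its +z end, 14 mm above this point; 11 to 22 g (may be absent)
- knob1_c (a point): half-way up a turned wooden drawer knob, 28 mm tall, lying on its face: from its face (its -z end) a round head 34 mm across and 12 mm thick, a short taper to 16 mm, then a round stem 16 mm across up to its +z end, 14 mm above this point; 11 to 22 g (may be absent)
- knob2_c (a point): half-way up a turned wooden drawer knob, 28 mm tall, lying on its face: from its face (its -z end) a round head 34 mm across and 12 mm thick, a short taper to 16 mm, then a round stem 16 mm across up to its +z end, 14 mm above this point; 11 to 22 g (may be absent)
- block0_c (a point): centre of a flat square wooden block, 40 x 40 x 22 mm (22 along its z axis), with a dark pilot hole in its top, 18 to 36 g (may be absent)
- block1_c (a point): centre of a flat square wooden block, 40 x 40 x 22 mm (22 along its z axis), with a dark pilot hole in its top, 18 to 36 g (may be absent)
- tray_in (a point): centre of the inner floor of the long narrow plywood tray, fixed to the bench: outside 90 mm along its x, 190 mm along its y, 35 mm high, walls 6 mm thick, floor top 6 mm above the bench
- box_in (a point): centre of the inner floor of the square plywood box, fixed to the bench: outside 140 x 140 mm along its x and y, 50 mm high, walls 6 mm thick, floor top 6 mm above the bench
- tub_in (a point): centre of the inner floor of the round metal tub, fixed to the bench: outside 140 mm across at the rim and 128 mm at the bottom, 50 mm high, wall and floor 4 mm thick
- counter_grip (a point): on the upright axis of the reset knob of the tally counter, at the height to grip the knob's bar, 53 mm above the bench. The counter is a grey box fixed to the bench, 110 x 100 mm, 30 mm high, with a black dial on top; the bar of the knob is 46 mm long, 12 mm wide, from 39 to 65 mm above the bench. Axes are those of the housing: the zero mark (the widest, longest tick, beside a small steel stop) lies in its +x direction
- counter_knob (a joint): angle of the reset knob (rad): 0 when the white line on its bar points at the zero mark, against the zero stop; grows clockwise seen from above, up to 2.6. The bar lies along the white line. It turns with about 0.04 N m of friction and stays where it is left; turn it anticlockwise to bring it back to zero
- tape: roll of yellow tape, 90 mm across, 24 mm high, lying on the bench; origin at the centre of its underside; bystander
- chisel: chisel with a black handle, 240 mm long along its x axis, 24 mm high; origin on the bench between blade and handle; bystander
Not all that is in view belongs to the job. What is shaped like the part that bears block1_c but red is not meant.

How it is judged (in metres and radians):
On the way, in this order (a step that is already met when the one before it is completed fails the run):
1. every part lies in its own container (x of stick0_c in the frame of tray_in between -0.039 and 0.039 m and y of stick0_c in the frame of tray_in between -0.089 and 0.089 m and z of each of stick0_c, stick1_c, stick2_c in the frame of tray_in below 0.03 m and x of stick1_c in the frame of tray_in between -0.039 and 0.039 m and y of stick1_c in the frame of tray_in between -0.089 and 0.089 m and x of stick2_c in the frame of tray_in between -0.039 and 0.039 m and y of stick2_c in the frame of tray_in between -0.089 and 0.089 m and horizontal distance between each of knob0_c, knob1_c, knob2_c and tub_in below 0.064 m and z of each of knob0_c, knob1_c, knob2_c in the frame of tub_in below 0.042 m and x of block0_c in the frame of box_in between -0.064 and 0.064 m and y of block0_c in the frame of box_in between -0.064 and 0.064 m and z of each of block0_c, block1_c in the frame of box_in below 0.042 m and x of block1_c in the frame of box_in between -0.064 and 0.064 m and y of block1_c in the frame of box_in between -0.064 and 0.064 m), for 0.3 s.
2. the reset knob is back at its zero stop (value of joint counter_knob below 0.1 rad), for 0.2 s.
At the end, for the whole second after the job is handed in: Every stick that is present has its centre within the walls of the tray and under 30 mm above its floor, every drawer knob within the tub and every block within the box, under 42 mm above the floor; the reset knob reads less than 0.1 rad from its zero stop (all of step 1 and value of joint counter_knob below 0.1 rad); the robot touches nothing.
It fails at once if the tape is shifted by more than 30 mm (distance of tape from where it was at the start of the episode above 0.03 m).
It fails at once if the chisel is shifted by more than 30 mm (distance of chisel from where it was at the start of the episode above 0.03 m).
Of stick0, stick1, stick2, knob0, knob1, knob2, block0, block1 only 6 to 8 are there at a start; the rules pass over those that are not, and their reading is None.
At some moment in a run one of stick0, stick1, stick2, knob0, knob1, knob2, block0, block1 may be knocked a few centimetres aside while the robot is not near it.
Once in a run the grip may slacken for a moment while it holds something.
It also fails if it takes over 210 s, if anything falls off the work surface, if the arm or the gripper's body presses on something with over 40 N, if the wrist force passes 120 N, or if a joint passes its speed limit or range.

### The arm

A 6-joint arm with a two-finger parallel gripper is mounted at the origin on the work surface. World frame = base frame: x ahead of the robot, y to its left, z up, the work surface at z = 0. Lengths are in m, angles in degrees, forces in N, time in s.
With the tool pointing down it reaches from about 0.35 to 0.875 m from the base axis. Payload 4.2 kg.
Tool frame: the origin (TCP) lies at the very end of the fingers, on their centre line; the grasp point (between the pads) lies 19 mm behind it (r.grip_point_offset is the distance from the TCP to the grasp point, in m); z points along the fingers, y is the line along which they close (so a half turn about z gives the same grasp; the last joint's range is limited). The gripper opens to 87 mm and grips with 3 to 60 N. Pads are 19 mm wide; open, the fingers measure 117 mm over their backs; the gripper's body (75 mm by 190 mm) begins 51 mm behind the grasp point.
Start: joints at [-53.365, 22.042, 0.453, 0, -68.411, -14.817], TCP at [0.232, -0.58, 0.223] pointing down, gripper open.
Joint ranges: [-179.83, 179.83], [-69.29, 118.12], [-61.27, 80.66], [-181.25, 117.63], [-171.15, -9.14], [-177.46, 177.46]. Speed limits (degrees/s): [159.86, 159.86, 180, 180, 180, 180].

### API

Orientations are given as a 3x3 rotation matrix whose columns are the frame's x, y, z axes.
In Python, from station import r, cams gives the robot as it stands. The module is installed in compiled form; this text tells all that it offers.
- The arm moves only by the shell command python3 -m handwheel 'ROWS'. ROWS is JSON, a list that holds one entry, the list of rows, each a list of 7 numbers: the turn, a rotation vector about the tool's x, y, z in units of 6 degrees (1.0 is 6 degrees), then the shift along the tool's x, y, z in m, then the finger opening in m, from 0 to 0.087. In form: [[[ax, ay, az, x, y, z, jaw], ...]]. A call has 1 to 12 rows; each row shifts and turns the commanded pose from where the row before left it, along the tool's axes as they then stand; what a row does not reach is not made up. A row lasts 1/10 s, in which the tool goes at most 50 mm and 8.59 degrees, less where a joint would pass 70% of its speed; a pose out of reach is approached as far as the arm can. A call with a gripper value outside its range is refused whole. The fingers move at their own pace and stop on an object; the grip force is fixed at half the most. Time passes only in rows, so rows that do not move let the fingers close. It gives the time, the measured TCP pose, the force, the opening and the grip force at its end, in the units of the state.
- r.sense(): the state, without advancing time (a new reading comes with each control period).
- cams.capture(name): name is "scene" or "top" or "wrist"; returns the picture (420x560x3 uint8, red, green, blue); there is no depth.
- cams.get_calibration(name): a dict with "camera_matrix" (3x3 intrinsics, pixels), "k1" (the pictures are not rectified: a ray, as slopes to the right and down, at radius r is drawn at 1 + k1 r^2 times it, then the intrinsics apply), "rvec" (rotation vector, rad) and "tvec" (3), from world to camera coordinates, as OpenCV has them; the wrist camera has in their place "T_tool_cam" (4x4, takes a point from camera to tool coordinates, whose origin is the TCP and whose axes are the flange's). Camera axes: x right, y down, z forward; pixel columns grow to the right and rows downward; lengths in m; the calibration is good to about 2 mm. A picture is of the moment at which its call begins: read the wrist's pose just before it. get_calibration takes no time and is no camera call.
- r.finish_job(): hands the job in; it is judged then, once.
The state is a dict: "time_s": time; "joints": joint angles; "joint_velocities": joint speeds; "effort": joint torques, N m; "tcp_pos": TCP position; "ee_rot": TCP orientation; "wrist_force": force on the tool from outside, world axes, zero at the start; "moment": the same for the moment, N m; "gripper_width": opening from 0.0 (shut) to 1.0 (fully open); "gripper_force": force on a finger pad.
Only numpy, scipy, OpenCV 4.12 (cv2) and the standard library are available. Lean on these libraries where they do the work, as an engineer would, in place of code of your own. Each camera call takes 0.05 s, during which the arm holds its last target. There are 200 camera calls.

## Working session

There is one attempt and no reset: what is moved stays moved. The work goes in short steps, Python scripts to look and compute and a shell command to move; the robot and the scene stay as the last step left them, time stands still between calls to the robot, and variables do not carry over. Pictures are saved under pics/ and viewed, at most 14 in all, crops included, and the job is handed in when it is done.

```bash
mkdir -p pics; ls; python3 - <<'E'
from station import r,cams
import cv2,numpy as np
print(r.sense())
for n in ("top","scene","wrist"):
    im=cams.capture(n); cv2.imwrite(f"pics/{n}0.png",im[:,:,::-1]); print(n,cams.get_calibration(n))
E
```

```text
pics
{'time_s': 0.0, 'joints': array([-5.33663404e+01,  2.20920625e+01,  3.79918560e-01, -3.11854555e-02,
       -6.84100275e+01, -1.48176513e+01]), 'joint_velocities': array([-0.0180122 ,  0.07221554, -0.02204536, -0.0477915 , -0.04126564,
        0.03991284]), 'effort': array([ 7.50671188e-04, -3.90659988e+01,  1.87400526e+01,  4.21961144e+00,
        1.11036765e-02, -1.92249672e-04]), 'tcp_pos': array([ 0.23208364, -0.57966556,  0.22144115]), 'ee_rot': array([[-9.28456617e-01, -3.71439847e-01, -8.66170474e-04],
       [-3.71440852e-01,  9.28454437e-01,  2.01304266e-03],
       [ 5.64755625e-05,  2.19075388e-03, -9.99997599e-01]]), 'wrist_force': array([-0.0676818 , -0.3792883 ,  0.17518782]), 'moment': array([0.01915669, 0.0136823 , 0.01201543]), 'gripper_force': 0.0, 'gripper_width': 0.9977186792429894}
top {'camera_matrix': array([[468.44938787,   0.        , 286.89530199],
       [  0.        , 468.44938787, 208.42337647],
       [  0.        ,   0.        ,   1.        ]]), 'k1': -0.10907138960100692, 'rvec': array([ 2.2233232 , -2.17479828,  0.09353114]), 'tvec': array([-0.04
[... 218 characters left out ...]
': 0.006635303950391858, 'rvec': array([ 2.04974157,  1.67039213, -0.5099195 ]), 'tvec': array([-0.07931646, -0.38164982,  1.448762  ])}
wrist {'camera_matrix': array([[298.94764368,   0.        , 277.63812839],
       [  0.        , 298.94764368, 207.72643236],
       [  0.        ,   0.        ,   1.        ]]), 'k1': -0.048774755256536316, 'T_tool_cam': array([[ 4.40098649e-05, -9.56816490e-01, -2.90692626e-01,
         7.86536396e-02],
       [ 9.99999582e-01, -2.23348906e-04,  8.86550742e-04,
        -3.98924948e-04],
       [-9.13192249e-04, -2.90692543e-01,  9.56816080e-01,
        -1.61583339e-01],
       [ 0.00000000e+00,  0.00000000e+00,  0.00000000e+00,
         1.00000000e+00]])}
```

View pics/top0.png

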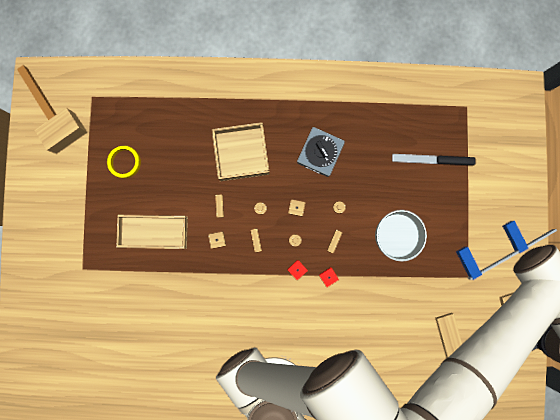

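View pics/scene0.png

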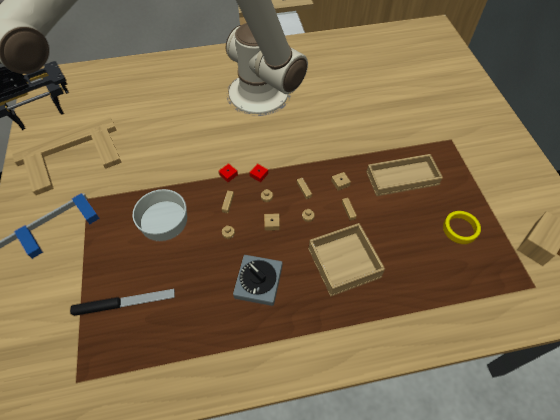

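Top view:
- Sticks at (220,206), (256,240), (335,240).
- Knobs at (260,208), (339,207), (295,240).
- Blocks with a dark hole at (297,208) and (216,240).
- Tray (151,231), box (240,150), tub (400,235), counter (320,151), tape (123,161), chisel (433,160).

What could be mistaken:
- For a block: the red squares at (298,270) and (329,277), which are decoys.
- For a stick: the clamp and offcut wood at (448,335) and the mallet at (60,130), which are off the mat and too large.

I choose the tan parts on the mat, and will check that in a close crop.

```bash
cat > h.py <<'E'
import numpy as np, cv2
from station import r,cams
def cam(name,s=None):
    c=cams.get_calibration(name); K=c["camera_matrix"]
    if name=="wrist":
        s=s or r.sense(); T=np.eye(4); T[:3,:3]=s["ee_rot"]; T[:3,3]=s["tcp_pos"]; T=T@c["T_tool_cam"]
        return K,c["k1"],T[:3,:3],T[:3,3]
    R=cv2.Rodrigues(c["rvec"])[0]; return K,c["k1"],R.T,-R.T@c["tvec"]
def cast(C,uv,z):
    K,k1,R,o=C
    p=cv2.undistortPoints(np.array(uv,float).reshape(-1,1,2),K,np.array([k1,0,0,0.]))[:,0]
    d=np.c_[p,np.ones(len(p))]@R.T
    return o+d*((z-o[2])/d[:,2])[:,None]
def proj(C,P):
    K,k1,R,o=C; P=np.array(P,float).reshape(-1,3)
    rv=cv2.Rodrigues(R.T)[0]; return cv2.projectPoints(P,rv,-R.T@o,K,np.array([k1,0,0,0.]))[0][:,0]
def tan(im):
    h=cv2.cvtColor(im,cv2.COLOR_RGB2HSV)
    return cv2.inRange(h,(8,40,135),(28,190,255))
def blobs(im,C,z,amin,amax,mask=None):
    m=tan(im) if mask is None else mask
    out=[]
    for c in cv2.findContours(m,cv2.RETR_EXTERNAL,cv2.CHAIN_APPROX_NONE)[0]:
        if not amin<cv2.contourArea(c)<amax: continue
        P=cast(C,c[:,0],z)[:,:2]
        (cx,cy),(w,h),a=cv2.minAreaRect((P*1000).astype(np.float32))
        if w<h: w,h,a=h,w,a+90
        out.append((c[:,0].mean(0).round(),round(cx/1000,4),round(cy/1000,4),round(w),round(h),round((a+90)%180-90)))
    return out
E
python3 - <<'E'
from h import *
im=cv2.imread("pics/top0.png")[:,:,::-1].copy(); C=cam("top")
for b in blobs(im,C,.02,40,6000): print(*b)
print("tub/tray rim/box rim/counter/tape guess",cast(C,[(401,236)],.05),cast(C,[(151,231)],.035),cast(C,[(240,151)],.05),cast(C,[(320,151)],.04))
cv2.imwrite("pics/c1.png",np.vstack([cv2.resize(im[190:290,195:365,::-1],None,fx=3.5,fy=3.5,interpolation=2),cv2.resize(im[115:185,270:440,::-1],None,fx=3.5,fy=3.5,interpolation=2)]))
E
```

```text
[273. 416.] -0.0553 -0.0031 61 23 -89
[526. 390.] -0.0122 -0.7378 263 158 -36
tub/tray rim/box rim/counter/tape guess [[ 0.44517787 -0.34169086  0.05      ]] [[0.44403816 0.34218425 0.035     ]] [[0.66765576 0.10287482 0.05      ]] [[ 0.67504617 -0.11670314  0.04      ]]
```

View pics/c1.png

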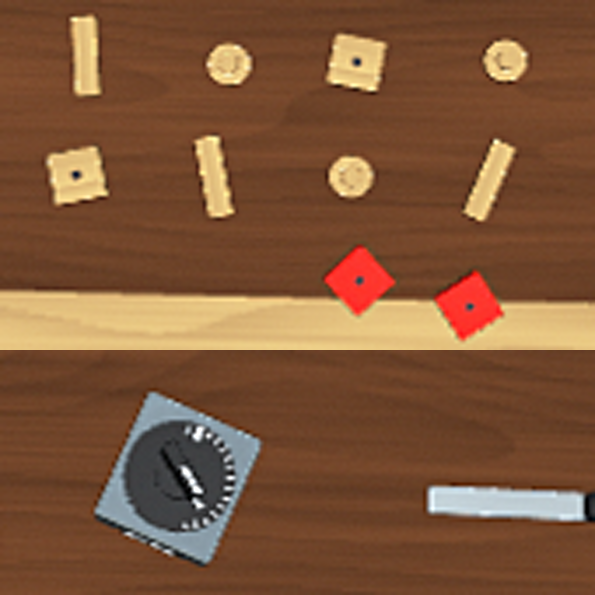

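The crop shows three sticks, three knobs and two holed tan blocks, with both red squares clearly separate. On the counter, the zero mark is at about (327,140) in the full picture and the white line points to about (327,159). Next I measure only inside the mat.

```bash
python3 - <<'E'
from h import *
im=cv2.imread("pics/top0.png")[:,:,::-1].copy(); C=cam("top")
m=tan(im); roi=np.zeros_like(m); roi[105:266,97:462]=255; m&=roi
for b in blobs(im,C,.02,40,9000,m): print(*b)
h=cv2.cvtColor(im,cv2.COLOR_RGB2HSV)
r2=np.zeros_like(m); r2[105:262,100:462]=255
brown=cv2.inRange(h,(0,60,20),(20,255,134)); nb=cv2.bitwise_not(brown)&r2
for b in blobs(im,C,.03,300,9000,cv2.morphologyEx(nb,cv2.MORPH_OPEN,np.ones((3,3)))): print("nb",*b)
# tub rim ellipse
t=np.zeros_like(m); t[195:262,365:440]=nb[195:262,365:440]
c=max(cv2.findContours(t,0,1)[0],key=cv2.contourArea); P=cast(C,c[:,0],.05)[:,:2]
print("tub",cv2.minEnclosingCircle((P*1000).astype(np.float32)))
# counter
print("zero/line tip/line tail", cast(C,[(326.5,139.5)],.033),cast(C,[(327,159)],.065),cast(C,[(318,143)],.065))
Image=im[125:180,292:350]; cv2.imwrite("pics/c2.png",cv2.resize(Image[:,:,::-1],None,fx=10,fy=10,interpolation=2))
E
```

```text
[295. 240.] 0.4293 -0.0527 33 31 46
[216. 240.] 0.4248 0.1637 42 41 -77
[334. 241.] 0.4275 -0.1629 64 20 -22
[256. 240.] 0.4261 0.0552 64 20 12
[151. 231.] 0.4434 0.3486 192 93 -90
[260. 208.] 0.5163 0.0454 33 31 -89
[339. 207.] 0.5227 -0.174 32 31 -44
[297. 207.] 0.5192 -0.0556 42 40 80
[219. 206.] 0.5193 0.1595 63 20 5
[240. 150.] 0.6761 0.1057 146 144 -81
nb [151. 232.] 0.4427 0.3463 189 91 -89
nb [401. 235.] 0.4484 -0.3461 144 139 -89
nb [427. 159.] 0.6637 -0.4203 200 24 89
nb [123. 162.] 0.6357 0.4297 94 87 -89
nb [320. 151.] 0.675 -0.1187 115 100 -23
nb [237. 152.] 0.6725 0.1047 145 139 -81
tub ((448.13360595703125, -341.0428161621094), 71.89186096191406)
zero/line tip/line tail [[ 0.70932475 -0.13499284  0.033     ]] [[ 0.6489029  -0.13377261  0.065     ]] [[ 0.69211525 -0.10870316  0.065     ]]
```

View pics/c2.png

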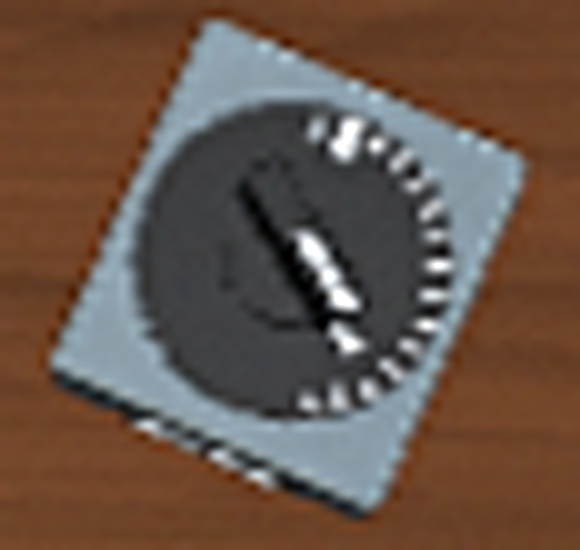

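All eight parts are present, and the choice is confirmed: tan parts on the mat, never the red squares. I'll align the tool with the world axes (tool x = −world x, tool y = world y, tool z = down), then move over knob A at (0.429,−0.053).

```bash
python3 -m handwheel '[[[0,0,1.21,0,0,0,0.06],[0,0,1.21,0,0,0,0.06],[0,0,1.21,0,0,0,0.06],[0,0,0,0,0,0,0.06]]]' ; python3 -m handwheel '[[[0,0,0,-0.018,0.045,0,0.06],[0,0,0,-0.018,0.045,0,0.06],[0,0,0,-0.018,0.045,0,0.06],[0,0,0,-0.018,0.045,0,0.06],[0,0,0,-0.018,0.045,0,0.06],[0,0,0,-0.018,0.045,0,0.06],[0,0,0,-0.018,0.045,0,0.06],[0,0,0,-0.018,0.045,0,0.06],[0,0,0,-0.018,0.045,0,0.06],[0,0,0,-0.018,0.045,0,0.06],[0,0,0,-0.017,0.045,0,0.06],[0,0,0,0,0.032,0,0.06]]]'
cat > w.py <<'E'
from h import *
import sys
tag=sys.argv[1]; s=r.sense(); im=cams.capture("wrist"); cv2.imwrite(f"pics/w{tag}.png",im[:,:,::-1])
C=cam("wrist",s); t=np.degrees(np.arctan2(s["ee_rot"][1,0],s["ee_rot"][0,0]))
print(round(s["time_s"],1),"tcp",s["tcp_pos"].round(4),"t",round(t,2),"jaw",round(s["gripper_width"]*.087,4),"F",round(s["gripper_force"],1))
for b in blobs(im,C,.018,300,12000): print(*b)
E
python3 w.py 1
```

```text
time_s: 0.55
tcp_pos: [0.2322, -0.58, 0.2221]
ee_rot: [[-1.0, -0.001, -0.0], [-0.001, 1.0, 0.001], [0.0, 0.001, -1.0]]
wrist_force: [0.8, -0.4, -0.5]
gripper_width: 0.737
gripper_force: 0.0
time_s: 1.75
tcp_pos: [0.4304, -0.0504, 0.2227]
ee_rot: [[-1.0, -0.006, 0.001], [-0.006, 1.0, 0.0], [-0.001, 0.0, -1.0]]
wrist_force: [0.8, -0.6, -0.6]
gripper_width: 0.689
gripper_force: 0.0
1.8 tcp [ 0.4304 -0.0504  0.2227] t -179.66 jaw 0.06 F 0.0
[310. 316.] 0.6255 -0.0023 160 41 69
[133. 196.] 0.4466 -0.2322 72 27 -85
[538. 206.] 0.4492 0.3011 98 74 1
[182. 210.] 0.4648 -0.181 303 147 86
[233. 154.] 0.3954 -0.1106 78 15 -87
[330. 146.] 0.3839 0.0196 207 12 -90
[186. 140.] 0.38 -0.1678 214 15 -86
```

View pics/w1.png

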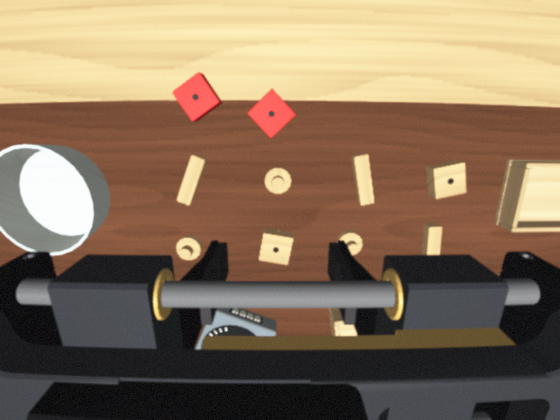

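The wrist view shows knob A at (278,181), directly ahead of the fingers. Sticks are at (191,180), (363,180) and (432,241), blocks at (448,181) and (276,248), and knobs at (188,248) and (350,243). The red decoys are at (196,97) and (271,113). I'll tighten the mask for this camera.

```bash
sed -i 's/(8,40,135),(28,190,255)/(10,40,VMIN),(30,SMAX,255)/; s/^def tan/VMIN,SMAX=165,160\ndef tan/' h.py; python3 - <<'E'
from h import *
im=cv2.imread("pics/w1.png")[:,:,::-1].copy(); C=cam("wrist")
h=cv2.cvtColor(im,cv2.COLOR_RGB2HSV)
for p in [(278,165),(190,180),(290,210),(363,150+30),(267,245),(232,180),(330,180)]: print(p,h[p[1],p[0]])
for b in blobs(im,C,.018,200,12000): print(*b)
E
```

```text
(278, 165) [ 11 138 118]
(190, 180) [ 22  80 247]
(290, 210) [ 10 139 125]
(363, 180) [ 23  78 248]
(267, 245) [ 24  70 252]
(232, 180) [ 10 134 124]
(330, 180) [  9 136 122]
[344. 329.] 0.6477 0.054 35 25 90
[188. 249.] 0.5208 -0.1677 34 34 -89
[352. 242.] 0.5091 0.0535 35 24 41
[275. 249.] 0.5203 -0.05 42 42 80
[434. 240.] 0.5069 0.1637 42 20 4
[277. 181.] 0.4279 -0.0477 34 33 -90
[538. 206.] 0.4474 0.3045 95 73 1
[450. 180.] 0.4251 0.1709 42 42 -77
[190. 180.] 0.4277 -0.1575 65 19 -22
[364. 180.] 0.4257 0.0606 65 20 13
```

```bash
python3 -m handwheel '[[[0,0,0,0,0,0,0.06],[0,0,0,0,0,0,0.06]]]'; python3 w.py 2
cat > t.py <<'E'
from h import *
import sys
im=cams.capture("top"); cv2.imwrite(f"pics/t{sys.argv[1]}.png",im[:,:,::-1]); C=cam("top")
m=tan(im); roi=np.zeros_like(m); roi[105:266,97:462]=255; m&=roi
for b in blobs(im,C,.018,40,9000,m): print("top",*b)
E
python3 t.py 2
```

```text
time_s: 2.0
tcp_pos: [0.4287, -0.0532, 0.2225]
ee_rot: [[-1.0, -0.003, -0.0], [-0.003, 1.0, -0.0], [0.0, -0.0, -1.0]]
wrist_force: [0.1, -0.3, 0.1]
gripper_width: 0.688
gripper_force: 0.0
2.0 tcp [ 0.4287 -0.0532  0.2225] t -179.85 jaw 0.0599 F 0.0
[190. 250.] 0.5215 -0.1705 34 33 -4
[278. 250.] 0.521 -0.0525 42 42 80
[436. 241.] 0.5071 0.1609 40 20 4
[280. 182.] 0.4278 -0.0505 34 33 -90
[539. 207.] 0.4486 0.3006 94 70 1
[452. 181.] 0.4261 0.1683 42 42 -77
[192. 182.] 0.4282 -0.1601 65 19 -22
[366. 181.] 0.4267 0.0581 65 20 12
top [316. 256.] 0.3904 -0.108 135 64 -75
top [215. 235.] 0.4379 0.167 41 12 -77
top [307. 227.] 0.4595 -0.0882 137 70 -75
top [150. 231.] 0.4426 0.3489 191 91 -90
top [260. 208.] 0.5151 0.0455 31 31 46
top [339. 207.] 0.5229 -0.1743 32 32 -44
top [296. 207.] 0.5191 -0.0556 41 40 80
top [219. 206.] 0.5204 0.1597 62 20 5
top [240. 150.] 0.6764 0.1059 145 143 -81
```

Knob A is within 2 mm of the tool line. Descend, grip, lift.

```bash
python3 -m handwheel '[[[0,0,0,0,0.002,0.035,0.06],[0,0,0,0,0,0.035,0.06],[0,0,0,0,0,0.035,0.06],[0,0,0,0,0,0.035,0.06],[0,0,0,0,0,0.035,0.06],[0,0,0,0,0,0.03,0.06],[0,0,0,0,0,0.012,0.06],[0,0,0,0,0,0,0.0],[0,0,0,0,0,0,0.0],[0,0,0,0,0,0,0.0],[0,0,0,0,0,0,0.0],[0,0,0,0,0,0,0]]]' ; python3 -m handwheel '[[[0,0,0,0,0,-0.03,0],[0,0,0,0,0,-0.04,0],[0,0,0,0,0,-0.04,0],[0,0,0,0,0,0,0]]]'
```

```text
time_s: 3.3
tcp_pos: [0.4297, -0.051, 0.0065]
ee_rot: [[-1.0, -0.001, 0.002], [-0.001, 1.0, 0.0], [-0.002, 0.0, -1.0]]
wrist_force: [-0.2, -0.9, 3.5]
gripper_width: 0.369
gripper_force: 30.0
time_s: 3.7
tcp_pos: [0.4329, -0.0503, 0.121]
ee_rot: [[-1.0, -0.002, 0.013], [-0.002, 1.0, 0.002], [-0.013, 0.002, -1.0]]
wrist_force: [0.8, -0.1, -0.5]
gripper_width: 0.367
gripper_force: 30.0
```

Gripped on the head (32 mm). Carry it to the tub at offset x −33 mm from the centre (0.447,−0.341).

```bash
python3 -m handwheel '[[[0,0,0,0.003,-0.04,0,0],[0,0,0,0.003,-0.04,0,0],[0,0,0,0.003,-0.04,0,0],[0,0,0,0.003,-0.04,0,0],[0,0,0,0.003,-0.04,0,0],[0,0,0,0,-0.04,0,0],[0,0,0,0,-0.04,0,0],[0,0,0,0,-0.01,0,0],[0,0,0,0,0,0,0],[0,0,0,0,0,0,0]]]'; python3 w.py 3
```

```text
time_s: 4.7
tcp_pos: [0.4136, -0.3402, 0.1151]
ee_rot: [[-1.0, -0.001, -0.001], [-0.001, 1.0, 0.001], [0.001, 0.001, -1.0]]
wrist_force: [-0.3, 0.3, -0.5]
gripper_width: 0.366
gripper_force: 30.0
4.7 tcp [ 0.4136 -0.3402  0.1151] t -179.97 jaw 0.0319 F 30.0
[ 81. 326.] 0.5448 -0.5484 53 28 1
[278. 257.] 0.4621 -0.3398 53 50 90
[468. 222.] 0.4279 -0.1615 64 20 -22
[ 33. 224.] 0.4265 -0.5624 125 85 -16
```

View pics/w3.png

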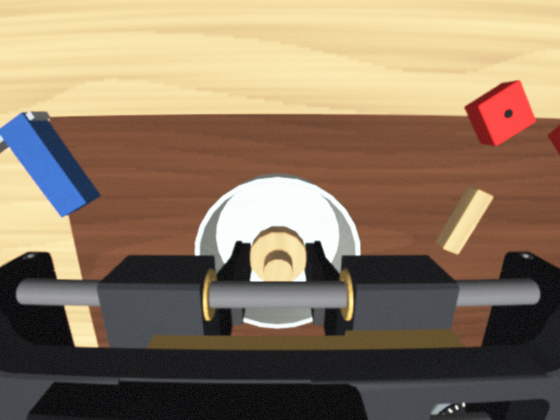

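The tub rim spans columns 195–361, centred on the gripper at 278, and the knob is held between the pads at (278,255). Lower, release, lift, then re-survey.

```bash
python3 -m handwheel '[[[0,0,0,0,0,0.03,0],[0,0,0,0,0,0.03,0],[0,0,0,0,0,0.03,0],[0,0,0,0,0,0,0],[0,0,0,0,0,0,0.042],[0,0,0,0,0,0,0.042],[0,0,0,0,0,-0.03,0.042],[0,0,0,0,0,-0.04,0.042],[0,0,0,0,0,-0.04,0.06],[0,0,0,0,0,0,0.06]]]'; python3 w.py 4; python3 t.py 4; python3 - <<'E'
from h import *
print(cast(cam("wrist"),[(278,176),(278,327),(195,250),(361,250)],.05).round(4))
E
```

```text
time_s: 5.75
tcp_pos: [0.4184, -0.3433, 0.1438]
ee_rot: [[-1.0, -0.002, 0.015], [-0.003, 1.0, -0.008], [-0.015, -0.008, -1.0]]
wrist_force: [0.2, -1.0, 0.2]
gripper_width: 0.582
gripper_force: 0.0
5.8 tcp [ 0.4184 -0.3433  0.1438] t -179.85 jaw 0.0507 F 0.0
[281. 193.] 0.4143 -0.3406 32 32 0
[457. 207.] 0.4281 -0.1615 64 19 -22
[ 42. 217.] 0.4386 -0.5831 159 112 -17
top [216. 240.] 0.4246 0.1639 42 40 -76
top [334. 241.] 0.4276 -0.163 63 19 -22
top [256. 240.] 0.426 0.0554 63 19 13
top [150. 232.] 0.4425 0.3489 191 91 -90
top [260. 208.] 0.5151 0.0455 31 31 46
top [339. 207.] 0.5237 -0.174 31 31 -26
top [296. 207.] 0.519 -0.0558 41 40 80
top [219. 206.] 0.5204 0.1597 62 20 5
top [240. 150.] 0.6764 0.1059 145 143 -81
[[ 0.3847 -0.3408  0.05  ]
 [ 0.5383 -0.3406  0.05  ]
 [ 0.4535 -0.4169  0.05  ]
 [ 0.4533 -0.2646  0.05  ]]
```

Knob A lies in the tub at (0.414,−0.341), and nothing else has moved. Next is knob B at (0.5215,−0.172).

```bash
python3 -m handwheel '[[[0,0,0,-0.022,0.034,0,0.06],[0,0,0,-0.022,0.034,0,0.06],[0,0,0,-0.022,0.034,0,0.06],[0,0,0,-0.022,0.034,0,0.06],[0,0,0,-0.020,0.033,0,0.06],[0,0,0,0,0,0,0.06],[0,0,0,0,0,0.04,0.06],[0,0,0,0,0,0.04,0.06],[0,0,0,0,0,0.035,0.06],[0,0,0,0,0,0.014,0.06],[0,0,0,0,0,0,0.06]]]' && python3 -m handwheel '[[[0,0,0,0,0,0,0],[0,0,0,0,0,0,0],[0,0,0,0,0,0,0],[0,0,0,0,0,0,0],[0,0,0,0,0,-0.03,0],[0,0,0,0,0,-0.04,0],[0,0,0,0,0,-0.04,0],[0,0,0,0,0,0,0],[0,0,0,0,0,0,0]]]'
```

```text
time_s: 6.95
tcp_pos: [0.5191, -0.1721, 0.0035]
ee_rot: [[-1.0, 0.0, -0.008], [0.0, 1.0, 0.001], [0.008, 0.001, -1.0]]
wrist_force: [-0.2, -0.7, 0.1]
gripper_width: 0.69
gripper_force: 0.0
time_s: 7.85
tcp_pos: [0.5225, -0.1719, 0.1181]
ee_rot: [[-1.0, -0.0, 0.003], [-0.0, 1.0, 0.0], [-0.003, 0.0, -1.0]]
wrist_force: [-0.6, 0.1, -0.8]
gripper_width: 0.021
gripper_force: 0.0
```

The jaw closed on nothing. Look again.

```bash
python3 -m handwheel '[[[0,0,0,0,0,-0.04,0.06],[0,0,0,0,0,-0.04,0.06],[0,0,0,0,0,0,0.06],[0,0,0,0,0,0,0.06]]]'; python3 w.py 5;python3 t.py 5
```

```text
time_s: 8.25
tcp_pos: [0.5216, -0.1718, 0.1961]
ee_rot: [[-1.0, -0.0, -0.0], [-0.0, 1.0, 0.001], [0.0, 0.001, -1.0]]
wrist_force: [0.4, 0.2, -1.1]
gripper_width: 0.301
gripper_force: 0.0
8.2 tcp [ 0.5216 -0.1718  0.1961] t -179.98 jaw 0.0262 F 0.0
[443. 409.] 0.8759 0.091 73 22 90
[465. 318.] 0.7099 0.089 66 52 -88
[474. 272.] 0.6353 0.0846 76 26 -82
[278. 188.] 0.5217 -0.1713 33 33 45
[461. 183.] 0.515 0.0446 34 34 -61
[380. 186.] 0.5204 -0.0516 42 41 80
[550. 187.] 0.5199 0.1613 64 20 5
[124.  92.] 0.4156 -0.3382 32 32 -7
[484. 104.] 0.427 0.0573 65 20 12
[288. 103.] 0.4287 -0.1604 65 19 -22
[483.   7.] 0.3318 0.0401 175 19 -87
[353.   4.] 0.3325 -0.0939 54 9 -89
[137.   6.] 0.3331 -0.3169 296 18 88
top [398. 247.] 0.4146 -0.342 29 28 -89
top [217. 240.] 0.4247 0.164 41 40 -77
top [334. 241.] 0.4276 -0.163 63 19 -22
top [255. 239.] 0.4268 0.0556 61 19 12
top [150. 231.] 0.4427 0.3489 191 91 90
top [219. 205.] 0.5204 0.1596 62 20 5
top [238. 149.] 0.6764 0.106 145 143 -81
```

View pics/w5.png

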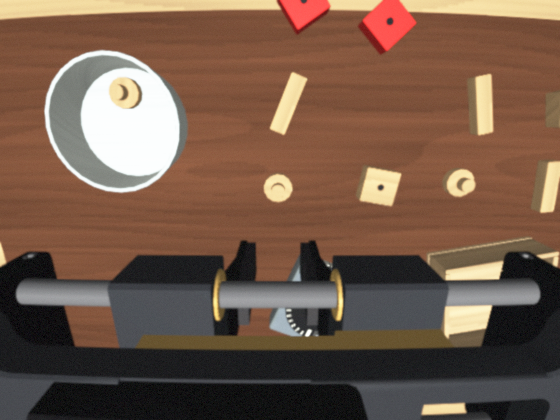

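Knob B still stands at (278,188), i.e. (0.5217,−0.171). The fingers close at about 60 mm/s, so I lifted before they had shut. Retry with a longer dwell.

```bash
python3 -m handwheel '[[[0,0,0,0,0,0.04,0.05],[0,0,0,0,0,0.04,0.05],[0,0,0,0,0,0.04,0.05],[0,0,0,0,0,0.04,0.05],[0,0,0,0,0,0.03,0.05],[0,0,0,0,0,0,0.05],[0,0,0,0,0,0,0],[0,0,0,0,0,0,0],[0,0,0,0,0,0,0],[0,0,0,0,0,0,0],[0,0,0,0,0,0,0],[0,0,0,0,0,0,0]]]' && python3 -m handwheel '[[[0,0,0,0,0,-0.03,0],[0,0,0,0,0,-0.04,0],[0,0,0,0,0,-0.04,0],[0,0,0,0,0,0,0],[0,0,0,0,0,0,0]]]'
```

```text
time_s: 9.55
tcp_pos: [0.5221, -0.172, 0.0068]
ee_rot: [[-1.0, -0.001, 0.001], [-0.001, 1.0, 0.0], [-0.001, 0.0, -1.0]]
wrist_force: [-0.1, -0.6, -0.5]
gripper_width: 0.368
gripper_force: 30.0
time_s: 10.05
tcp_pos: [0.5223, -0.1719, 0.1176]
ee_rot: [[-1.0, -0.0, 0.003], [-0.0, 1.0, 0.0], [-0.003, 0.0, -1.0]]
wrist_force: [-1.2, -0.6, -1.2]
gripper_width: 0.363
gripper_force: 30.0
```

```bash
python3 -m handwheel '[[[0,0,0,0.009,-0.034,0,0],[0,0,0,0.009,-0.034,0,0],[0,0,0,0.009,-0.034,0,0],[0,0,0,0.009,-0.034,0,0],[0,0,0,0.006,-0.033,0,0],[0,0,0,0,0,0,0],[0,0,0,0,0,0.03,0],[0,0,0,0,0,0.03,0],[0,0,0,0,0,0.032,0],[0,0,0,0,0,0,0]]]' && python3 -m handwheel '[[[0,0,0,0,0,0,0.042],[0,0,0,0,0,0,0.042],[0,0,0,0,0,0,0.042],[0,0,0,0,0,-0.03,0.042],[0,0,0,0,0,-0.04,0.042],[0,0,0,0,0,-0.04,0.05],[0,0,0,0,0,0,0.05],[0,0,0,0,0,0,0.05]]]'; python3 w.py 6; python3 t.py 6
```

```text
time_s: 11.05
tcp_pos: [0.4758, -0.3385, 0.019]
ee_rot: [[-1.0, 0.0, -0.012], [0.0, 1.0, 0.006], [0.012, 0.006, -1.0]]
wrist_force: [-0.8, 0.4, -0.9]
gripper_width: 0.367
gripper_force: 30.0
time_s: 11.85
tcp_pos: [0.481, -0.3412, 0.1371]
ee_rot: [[-1.0, -0.0, 0.005], [-0.0, 1.0, -0.001], [-0.005, -0.001, -1.0]]
wrist_force: [-0.5, -0.0, -0.1]
gripper_width: 0.564
gripper_force: 0.0
11.8 tcp [ 0.481  -0.3412  0.1371] t -179.97 jaw 0.0491 F 0.0
[548. 238.] 0.5207 -0.0507 40 39 -9
[278. 200.] 0.4805 -0.3406 32 31 0
[468. 146.] 0.4285 -0.1615 63 18 -22
[279. 131.] 0.4151 -0.3402 32 32 0
[543.  19.] 0.3188 -0.1133 42 35 -86
top [398. 247.] 0.4146 -0.342 29 28 -89
top [217. 240.] 0.4247 0.164 41 40 -77
top [334. 241.] 0.4277 -0.1626 63 18 -22
top [256. 240.] 0.4261 0.0552 63 19 12
top [150. 231.] 0.4427 0.3489 191 91 90
top [260. 208.] 0.5151 0.0455 33 28 -89
top [296. 207.] 0.5191 -0.0556 41 39 80
top [219. 206.] 0.5194 0.1596 60 19 5
top [240. 150.] 0.6764 0.106 144 143 -81
```

Knob B is in at (0.4805,−0.341). Next is knob C at (0.515,0.045).

```bash
python3 -m handwheel '[[[0,0,0,-0.004,0.043,0,0.05],[0,0,0,-0.004,0.043,0,0.05],[0,0,0,-0.004,0.043,0,0.05],[0,0,0,-0.004,0.043,0,0.05],[0,0,0,-0.004,0.043,0,0.05],[0,0,0,-0.004,0.043,0,0.05],[0,0,0,-0.004,0.043,0,0.05],[0,0,0,-0.004,0.043,0,0.05],[0,0,0,-0.003,0.042,0,0.05],[0,0,0,0,0,0,0.05],[0,0,0,0,0,0,0.05]]]'; python3 w.py 7; python3 -m handwheel '[[[0,0,0,0,0,0.04,0.05],[0,0,0,0,0,0.04,0.05],[0,0,0,0,0,0.035,0.05],[0,0,0,0,0,0.013,0.05],[0,0,0,0,0,0,0.05],[0,0,0,0,0,0,0],[0,0,0,0,0,0,0],[0,0,0,0,0,0,0],[0,0,0,0,0,0,0],[0,0,0,0,0,0,0],[0,0,0,0,0,0,0]]]' && python3 -m handwheel '[[[0,0,0,0,0,-0.03,0],[0,0,0,0,0,-0.04,0],[0,0,0,0,0,-0.04,0],[0,0,0,0,0,0,0],[0,0,0,0,0,0,0]]]'
```

```text
time_s: 13.05
tcp_pos: [0.5141, 0.0457, 0.1334]
ee_rot: [[-1.0, -0.003, -0.003], [-0.003, 1.0, -0.001], [0.003, -0.001, -1.0]]
wrist_force: [-0.6, -0.2, 0.1]
gripper_width: 0.575
gripper_force: 0.0
13.1 tcp [0.5141 0.0457 0.1334] t -179.84 jaw 0.0501 F 0.0
[295. 323.] 0.6507 0.0731 98 38 90
[280. 203.] 0.5143 0.0488 34 33 -90
[176. 208.] 0.5207 -0.0535 42 42 -10
[396. 207.] 0.5199 0.1621 65 20 5
[414. 107.] 0.4255 0.1676 42 42 -77
[536. 136.] 0.4451 0.2945 96 60 1
[ 53. 111.] 0.4288 -0.1592 65 19 -22
[292. 107.] 0.4273 0.0584 65 19 12
time_s: 14.2
tcp_pos: [0.5157, 0.0451, 0.0077]
ee_rot: [[-1.0, -0.001, 0.002], [-0.001, 1.0, 0.0], [-0.002, 0.0, -1.0]]
wrist_force: [0.4, -1.6, 7.3]
gripper_width: 0.362
gripper_force: 30.1
time_s: 14.7
tcp_pos: [0.5149, 0.0454, 0.1174]
ee_rot: [[-1.0, -0.0, 0.002], [-0.0, 1.0, 0.001], [-0.002, 0.001, -1.0]]
wrist_force: [0.4, -0.2, -0.1]
gripper_width: 0.363
gripper_force: 30.0
```

```bash
python3 -m handwheel '[[[0,0,0,0.0075,-0.043,0,0],[0,0,0,0.0075,-0.043,0,0],[0,0,0,0.0075,-0.043,0,0],[0,0,0,0.0075,-0.043,0,0],[0,0,0,0.0075,-0.043,0,0],[0,0,0,0.0075,-0.043,0,0],[0,0,0,0.0075,-0.043,0,0],[0,0,0,0.0075,-0.043,0,0],[0,0,0,0.0075,-0.043,0,0],[0,0,0,0,0,0,0],[0,0,0,0,0,0,0]]]' && python3 -m handwheel '[[[0,0,0,0,0,0.03,0],[0,0,0,0,0,0.03,0],[0,0,0,0,0,0.025,0],[0,0,0,0,0,0,0],[0,0,0,0,0,0,0.042],[0,0,0,0,0,0,0.042],[0,0,0,0,0,0,0.042],[0,0,0,0,0,-0.03,0.042],[0,0,0,0,0,-0.04,0.042],[0,0,0,0,0,-0.04,0.042],[0,0,0,0,0,0,0.042],[0,0,0,0,0,0,0.042]]]'; python3 w.py 8; python3 t.py 8
```

```text
time_s: 15.8
tcp_pos: [0.446, -0.3423, 0.1144]
ee_rot: [[-1.0, 0.002, -0.004], [0.002, 1.0, 0.002], [0.004, 0.002, -1.0]]
wrist_force: [0.6, 1.0, -0.4]
gripper_width: 0.364
gripper_force: 30.0
time_s: 17.0
tcp_pos: [0.4484, -0.3422, 0.1438]
ee_rot: [[-1.0, -0.0, 0.005], [-0.0, 1.0, -0.001], [-0.005, -0.001, -1.0]]
wrist_force: [-0.2, -0.5, -0.4]
gripper_width: 0.483
gripper_force: 0.0
17.0 tcp [ 0.4484 -0.3422  0.1438] t -179.97 jaw 0.042 F 0.0
[ 78. 325.] 0.6049 -0.5785 60 23 0
[546. 253.] 0.5077 -0.0459 44 19 66
[278. 195.] 0.4472 -0.3421 98 35 -1
[460. 179.] 0.4282 -0.1614 64 19 -22
[ 41. 206.] 0.4532 -0.5757 182 113 -16
top [217. 240.] 0.4247 0.164 41 40 -77
top [334. 241.] 0.4276 -0.163 63 19 -22
top [256. 240.] 0.4261 0.0552 63 19 12
top [150. 231.] 0.4427 0.3489 191 91 90
top [296. 207.] 0.5194 -0.0556 41 39 80
top [219. 205.] 0.5204 0.1596 62 20 5
top [240. 150.] 0.6764 0.106 145 143 -81
```

Three knobs are in a row in the tub. Next is block A at (0.5205,−0.054): rotate 10° to square up, grip it, and lift.

```bash
cat > d.py <<'E'
from h import *
import sys
s=r.sense(); R=s["ee_rot"]; t=np.degrees(np.arctan2(R[1,0],R[0,0]))%360
x,y,z,tt=map(float,sys.argv[1:]); v=R.T@(np.array([x,y,z])-s["tcp_pos"])
T=np.radians(tt); D=np.array([[np.cos(T),np.sin(T),0],[np.sin(T),-np.cos(T),0],[0,0,-1]])
rv=cv2.Rodrigues(R.T@D)[0].ravel()
print("pos",s["tcp_pos"].round(4),"t",t.round(2),"jaw",round(s["gripper_width"]*.087,4),"shift",v.round(4),"turn",(np.degrees(rv)/6).round(3))
E
python3 -m handwheel '[[[0,0,0,-0.0105,0.041,0,0.06],[0,0,0,-0.0105,0.041,0,0.06],[0,0,0,-0.0105,0.041,0,0.06],[0,0,0,-0.0105,0.041,0,0.06],[0,0,0,-0.0105,0.041,0,0.06],[0,0,0,-0.0105,0.041,0,0.06],[0,0,0,-0.0105,0.041,0,0.06],[0,0,0.835,0,0,0,0.06],[0,0,0.835,0,0,0,0.06],[0,0,0,0,0,0,0.06],[0,0,0,0,0,0,0.06]]]'; python3 w.py 9; python3 d.py 0.5205 -0.054 0.006 170
```

```text
time_s: 18.2
tcp_pos: [0.5204, -0.0552, 0.1407]
ee_rot: [[-0.985, 0.172, -0.002], [0.172, 0.985, -0.0], [0.002, -0.001, -1.0]]
wrist_force: [-0.2, 1.1, -0.3]
gripper_width: 0.69
gripper_force: 0.0
18.2 tcp [ 0.5204 -0.0552  0.1407] t 170.11 jaw 0.06 F 0.0
[496. 253.] 0.6223 0.1665 49 21 -80
[  8. 210.] 0.4827 -0.3314 33 21 -26
[280. 200.] 0.5206 -0.0525 42 41 80
[495. 163.] 0.5199 0.1616 65 20 5
[149. 124.] 0.4286 -0.1597 65 19 -22
[383.  80.] 0.4271 0.0579 65 19 13
[504.  59.] 0.4254 0.1685 42 42 -77
[49. 20.] 0.3186 -0.2218 114 40 90
pos [ 0.5205 -0.0553  0.1409] t 170.08 jaw 0.0598 shift [0.     0.0013 0.1349] turn [-0.005 -0.013  0.013]
```

```bash
python3 -m handwheel '[[[0,0,0,0,0.002,0.04,0.06],[0,0,0,0,0,0.04,0.06],[0,0,0,0,0,0.035,0.06],[0,0,0,0,0,0.02,0.06],[0,0,0,0,0,0,0.06],[0,0,0,0,0,0,0],[0,0,0,0,0,0,0],[0,0,0,0,0,0,0],[0,0,0,0,0,0,0],[0,0,0,0,0,0,0],[0,0,0,0,0,0,0],[0,0,0,0,0,0,0]]]' && python3 -m handwheel '[[[0,0,0,0,0,-0.03,0],[0,0,0,0,0,-0.04,0],[0,0,0,0,0,-0.04,0],[0,0,-1.05,0,0,0,0],[0,0,-1.05,0,0,0,0],[0,0,-1.05,0,0,0,0],[0,0,0,0,0,0,0],[0,0,0,0,0,0,0]]]'; python3 d.py 0.697 0.108 0.12 189
```

```text
time_s: 19.45
tcp_pos: [0.5222, -0.0529, 0.0079]
ee_rot: [[-0.985, 0.173, 0.002], [0.173, 0.985, 0.0], [-0.002, 0.001, -1.0]]
wrist_force: [-1.6, 0.6, 6.6]
gripper_width: 0.456
gripper_force: 30.0
time_s: 20.25
tcp_pos: [0.5211, -0.053, 0.1165]
ee_rot: [[-0.988, -0.153, -0.0], [-0.153, 0.988, 0.0], [0.0, 0.0, -1.0]]
wrist_force: [-0.1, 0.4, 0.3]
gripper_width: 0.455
gripper_force: 30.0
pos [ 0.5211 -0.053   0.1165] t 188.79 jaw 0.0396 shift [-0.1984  0.1323 -0.0035] turn [ 0.001 -0.001 -0.036]
```

```bash
python3 -m handwheel '[[[0,0,0,-0.033,0.022,0,0],[0,0,0,-0.033,0.022,0,0],[0,0,0,-0.033,0.022,0,0],[0,0,0,-0.033,0.022,0,0],[0,0,0,-0.033,0.022,0,0],[0,0,0,-0.033,0.022,0,0],[0,0,0,0,0,0,0],[0,0,0,0,0,0,0]]]'; python3 w.py 10; python3 d.py 0.697 0.108 0.02 189
```

```text
time_s: 21.05
tcp_pos: [0.6961, 0.1086, 0.1152]
ee_rot: [[-0.988, -0.154, -0.002], [-0.154, 0.988, -0.001], [0.002, -0.0, -1.0]]
wrist_force: [-0.1, 0.1, -0.7]
gripper_width: 0.455
gripper_force: 30.0
21.1 tcp [0.6961 0.1086 0.1152] t -171.11 jaw 0.0396 F 30.0
[276. 329.] 0.8243 0.129 117 24 -83
[ 80. 325.] 0.8582 -0.0784 53 25 9
[279. 150.] 0.6736 0.1071 159 150 -81
[379.  23.] 0.5354 0.1635 35 19 5
pos [0.6957 0.1078 0.1157] t 188.86 jaw 0.0397 shift [-0.0015  0.      0.0957] turn [-0.002 -0.02  -0.024]
```

View pics/w10.png

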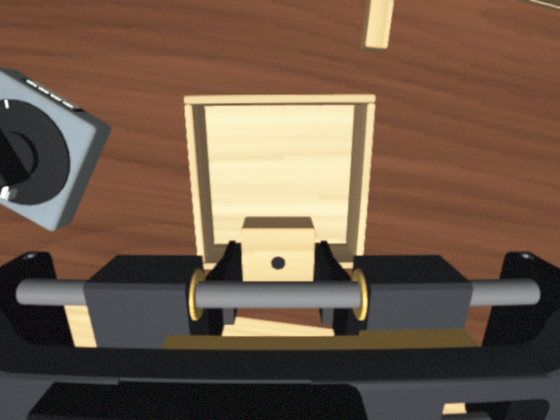

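The box rim spans columns 186–374, square to the gripper; the near rim is at row 97 and the far rim at about row 262. The block is held at (278,245). I'll check the depth.

```bash
python3 - <<'E'
from h import *
p=cast(cam("wrist"),[(280,96),(280,268),(186,98),(374,98)],.05); print(p.round(4), np.linalg.norm(p[1]-p[0]),np.linalg.norm(p[3]-p[2]))
E
```

```text
[[0.6029 0.0952 0.05  ]
 [0.7384 0.1166 0.05  ]
 [0.6144 0.0282 0.05  ]
 [0.5934 0.1625 0.05  ]] 0.13721142685402968 0.13592122988033992
```

```bash
python3 -m handwheel '[[[0,0,0,-0.004,0,0.03,0],[0,0,0,0,0,0.03,0],[0,0,0,0,0,0.025,0],[0,0,0,0,0,0.012,0],[0,0,0,0,0,0,0],[0,0,0,0,0,0,0.054],[0,0,0,0,0,0,0.054],[0,0,0,0,0,0,0.054],[0,0,0,0,0,-0.03,0.054],[0,0,0,0,0,-0.04,0.054],[0,0,0,0,0,-0.04,0.06],[0,0,0,0,0,0,0.06]]]'; python3 t.py 11; python3 d.py 0.425 0.167 0.12 193
```

```text
time_s: 22.3
tcp_pos: [0.7048, 0.1096, 0.1387]
ee_rot: [[-0.988, -0.156, 0.015], [-0.156, 0.988, 0.003], [-0.016, 0.001, -1.0]]
wrist_force: [0.2, 0.6, 1.7]
gripper_width: 0.678
gripper_force: 0.0
top [217. 240.] 0.4249 0.1632 40 40 -77
top [334. 241.] 0.4277 -0.1626 63 18 -22
top [256. 240.] 0.426 0.0553 63 19 12
top [399. 235.] 0.4483 -0.346 95 37 1
top [125. 233.] 0.4385 0.4111 81 68 1
top [219. 205.] 0.5195 0.1596 59 19 5
top [235. 157.] 0.6613 0.1034 144 113 -81
pos [0.7027 0.1094 0.1351] t 188.94 jaw 0.0595 shift [0.2655 0.1    0.0126] turn [ 0.011  0.093 -0.677]
```

Block A is released in the box. Next is block B at (0.425,0.167).

```bash
python3 -m handwheel '[[[0,0,0,0.044,0.0165,0,0.06],[0,0,0,0.044,0.0165,0,0.06],[0,0,0,0.044,0.0165,0,0.06],[0,0,0,0.044,0.0165,0,0.06],[0,0,0,0.044,0.0165,0,0.06],[0,0,0,0.044,0.0165,0,0.06],[0,0,-0.68,0,0,0,0.06],[0,0,0,0,0,0,0.06],[0,0,0,0,0,0,0.06]]]'; python3 w.py 11; python3 d.py 0.425 0.166 0.006 193
```

```text
time_s: 23.25
tcp_pos: [0.4246, 0.1658, 0.1296]
ee_rot: [[-0.975, -0.224, 0.0], [-0.224, 0.975, 0.0], [-0.0, 0.0, -1.0]]
wrist_force: [0.7, 0.3, -0.1]
gripper_width: 0.69
gripper_force: 0.0
23.2 tcp [0.4246 0.1658 0.1296] t -167.08 jaw 0.06 F 0.0
[256. 270.] 0.4992 0.1609 24 19 5
[454. 242.] 0.4396 0.3599 203 76 -89
[278. 204.] 0.4261 0.1666 42 41 -77
[166. 180.] 0.4264 0.0589 64 19 12
pos [0.4248 0.1657 0.1295] t 192.9 jaw 0.0599 shift [-0.0002  0.0003  0.1235] turn [ 0.001  0.003 -0.017]
```

```bash
python3 -m handwheel '[[[0,0,0,0,0,0.04,0.06],[0,0,0,0,0,0.04,0.06],[0,0,0,0,0,0.03,0.06],[0,0,0,0,0,0.013,0.06],[0,0,0,0,0,0,0.06],[0,0,0,0,0,0,0],[0,0,0,0,0,0,0],[0,0,0,0,0,0,0],[0,0,0,0,0,0,0],[0,0,0,0,0,0,0],[0,0,0,0,0,0,0],[0,0,0,0,0,0,0]]]' && python3 -m handwheel '[[[0,0,0,0,0,-0.03,0],[0,0,0,0,0,-0.04,0],[0,0,0,0,0,-0.04,0],[0,0,0.66,0,0,0,0],[0,0,0,-0.0416,-0.0195,0,0],[0,0,0,-0.0416,-0.0195,0,0],[0,0,0,-0.0416,-0.0195,0,0],[0,0,0,-0.0416,-0.0195,0,0],[0,0,0,-0.0416,-0.0195,0,0],[0,0,0,0,0,0,0],[0,0,0,0,0,0,0]]]'; python3 d.py 0.646 0.102 0.018 189
```

```text
time_s: 24.5
tcp_pos: [0.4248, 0.166, 0.0075]
ee_rot: [[-0.974, -0.225, 0.002], [-0.225, 0.974, 0.001], [-0.002, 0.001, -1.0]]
wrist_force: [-0.2, -0.6, 6.5]
gripper_width: 0.456
gripper_force: 30.0
time_s: 25.6
tcp_pos: [0.6447, 0.1012, 0.115]
ee_rot: [[-0.988, -0.155, -0.003], [-0.155, 0.988, -0.0], [0.003, 0.0, -1.0]]
wrist_force: [-0.5, -0.5, -0.4]
gripper_width: 0.458
gripper_force: 30.0
pos [0.6447 0.1012 0.115 ] t 188.93 jaw 0.0398 shift [-0.0017  0.0006  0.097 ] turn [ 0.    -0.025 -0.012]
```

```bash
python3 -m handwheel '[[[0,0,0,0,0,0.03,0],[0,0,0,0,0,0.03,0],[0,0,0,0,0,0.025,0],[0,0,0,0,0,0.013,0],[0,0,0,0,0,0,0],[0,0,0,0,0,0,0.054],[0,0,0,0,0,0,0.054],[0,0,0,0,0,0,0.054],[0,0,0,0,0,-0.03,0.054],[0,0,0,0,0,-0.04,0.054],[0,0,0,0,0,-0.04,0.05],[0,0,0,0,0,0,0.05]]]'; python3 t.py 12; python3 d.py 0.5195 0.161 0.12 185
```

```text
time_s: 26.8
tcp_pos: [0.6493, 0.103, 0.1369]
ee_rot: [[-0.987, -0.158, 0.015], [-0.158, 0.987, 0.004], [-0.015, 0.001, -1.0]]
wrist_force: [0.5, -0.3, 1.3]
gripper_width: 0.582
gripper_force: 0.0
top [334. 241.] 0.4277 -0.1626 63 18 -22
top [256. 240.] 0.4261 0.0551 63 19 13
top [399. 235.] 0.4483 -0.346 95 37 1
top [125. 229.] 0.4426 0.4126 89 65 1
top [219. 206.] 0.5194 0.1596 60 19 5
top [240. 168.] 0.6283 0.0981 144 46 -81
pos [0.6473 0.1027 0.1335] t 189.05 jaw 0.0508 shift [0.1171 0.0777 0.0126] turn [0.02  0.089 0.675]
```

Both blocks are in. Next is stick A at (0.5195,0.161), tilted 5°.

```bash
python3 -m handwheel '[[[0,0,0,0.029,0.0195,0,0.05],[0,0,0,0.029,0.0195,0,0.05],[0,0,0,0.029,0.0195,0,0.05],[0,0,0,0.029,0.0195,0,0.05],[0,0,0.67,0,0,0,0.05],[0,0,0,0,0,0,0.05],[0,0,0,0,0,0,0.05]]]'; python3 w.py 12; python3 d.py 0.5195 0.161 0.004 185; python3 - <<'E'
from h import *
im=cv2.imread("pics/w12.png")
E
```

```text
time_s: 27.55
tcp_pos: [0.5182, 0.1607, 0.1284]
ee_rot: [[-0.996, -0.089, -0.0], [-0.089, 0.996, -0.0], [0.0, -0.0, -1.0]]
wrist_force: [-0.5, -0.9, -0.0]
gripper_width: 0.576
gripper_force: 0.0
27.6 tcp [0.5182 0.1607 0.1284] t -174.91 jaw 0.0501 F 0.0
[244. 322.] 0.6541 0.1363 74 38 -85
[279. 204.] 0.5198 0.163 64 18 5
[169.  91.] 0.4272 0.0591 64 19 12
[487.   6.] 0.329 0.3168 139 19 -90
pos [0.5184 0.1606 0.1283] t 185.05 jaw 0.05 shift [-0.0011  0.0003  0.1243] turn [-0.001 -0.002  0.009]
```

```bash
python3 -m handwheel '[[[0,0,0,0,0.001,0.04,0.05],[0,0,0,0,0,0.04,0.05],[0,0,0,0,0,0.03,0.05],[0,0,0,0,0,0.014,0.05],[0,0,0,0,0,0,0.05],[0,0,0,0,0,0,0],[0,0,0,0,0,0,0],[0,0,0,0,0,0,0],[0,0,0,0,0,0,0],[0,0,0,0,0,0,0],[0,0,0,0,0,0,0],[0,0,0,0,0,0,0]]]' && python3 -m handwheel '[[[0,0,0,0,0,-0.03,0],[0,0,0,0,0,-0.04,0],[0,0,0,0,0,-0.04,0],[0,0,0.84,0,0,0,0],[0,0,0,0.0125,0.039,0,0],[0,0,0,0.0125,0.039,0,0],[0,0,0,0.0125,0.039,0,0],[0,0,0,0.0125,0.039,0,0],[0,0,0,0.0125,0.039,0,0],[0,0,0,0.0125,0.039,0,0],[0,0,0,0,0,0,0],[0,0,0,0,0,0,0]]]'; python3 w.py 13; python3 d.py 0.444 0.394 0.014 180
```

```text
time_s: 28.8
tcp_pos: [0.5182, 0.1619, 0.0049]
ee_rot: [[-0.996, -0.088, 0.0], [-0.088, 0.996, 0.0], [-0.001, 0.0, -1.0]]
wrist_force: [-1.0, -0.8, 1.8]
gripper_width: 0.206
gripper_force: 30.0
time_s: 30.0
tcp_pos: [0.4424, 0.3962, 0.114]
ee_rot: [[-1.0, -0.001, -0.001], [-0.001, 1.0, -0.001], [0.001, -0.001, -1.0]]
wrist_force: [0.2, -0.6, 0.3]
gripper_width: 0.201
gripper_force: 30.0
30.0 tcp [0.4424 0.3962 0.114 ] t -179.93 jaw 0.0175 F 30.0
[459. 324.] 0.5728 0.5853 66 53 -90
pos [0.4427 0.3953 0.1141] t 179.99 jaw 0.0176 shift [-0.0014 -0.0012  0.1001] turn [-0.01  -0.009 -0.001]
```

View pics/w13.png

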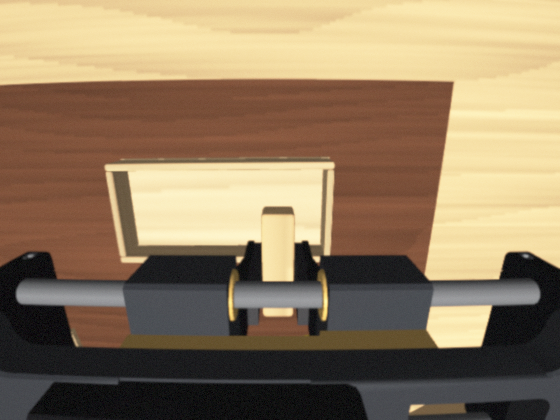

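The tray rim runs from columns 107 to 334, with the near rim at row 164 and the far one at row 262. The stick is held at column 278. I'll compute the tray's centre from these.

```bash
python3 - <<'E'
from h import *
p=cast(cam("wrist"),[(107,165),(334,163),(125,262),(220,164),(220,262)],.035); print(p.round(4))
E
```

```text
[[0.4005 0.2556 0.035 ]
 [0.3994 0.441  0.035 ]
 [0.4884 0.2575 0.035 ]
 [0.4002 0.349  0.035 ]
 [0.4877 0.344  0.035 ]]
```

```bash
python3 -m handwheel '[[[0,0,0,-0.001,-0.001,0.03,0],[0,0,0,0,0,0.03,0],[0,0,0,0,0,0.025,0],[0,0,0,0,0,0.014,0],[0,0,0,0,0,0,0],[0,0,0,0,0,0,0.032],[0,0,0,0,0,0,0.032],[0,0,0,0,0,0,0.032],[0,0,0,0,0,-0.03,0.032],[0,0,0,0,0,-0.04,0.032],[0,0,0,0,0,-0.04,0.04],[0,0,0,0,0,0,0.04]]]'; python3 t.py 14; python3 d.py 0.4265 0.0575 0.12 192
```

```text
time_s: 31.25
tcp_pos: [0.447, 0.3982, 0.1332]
ee_rot: [[-1.0, -0.001, 0.01], [-0.001, 1.0, 0.011], [-0.01, 0.011, -1.0]]
wrist_force: [-0.1, -1.7, -0.1]
gripper_width: 0.438
gripper_force: 0.0
top [334. 241.] 0.428 -0.163 63 19 -22
top [256. 240.] 0.4264 0.0552 63 20 13
top [399. 235.] 0.4481 -0.3453 96 39 -2
top [155. 236.] 0.4428 0.3497 191 92 -89
top [240. 150.] 0.6764 0.106 146 144 -81
pos [0.4455 0.3968 0.1301] t 180.0 jaw 0.0389 shift [ 0.0191 -0.3393  0.0074] turn [ 0.067  0.059 -1.999]
```

```bash
python3 -m handwheel '[[[0,0,0,0.0022,-0.042,0,0.05],[0,0,0,0.0022,-0.042,0,0.05],[0,0,0,0.0022,-0.042,0,0.05],[0,0,0,0.0022,-0.042,0,0.05],[0,0,0,0.0022,-0.042,0,0.05],[0,0,0,0.0022,-0.042,0,0.05],[0,0,0,0.0022,-0.042,0,0.05],[0,0,0,0.0022,-0.042,0,0.05],[0,0,-1.03,0,0,0,0.05],[0,0,-1.03,0,0,0,0.05],[0,0,0,0,0,0,0.05],[0,0,0,0,0,0,0.05]]]'; python3 w.py 14; python3 d.py 0.4265 0.0565 0.004 192
```

```text
time_s: 32.5
tcp_pos: [0.4261, 0.0587, 0.1253]
ee_rot: [[-0.977, -0.211, -0.001], [-0.211, 0.977, -0.0], [0.001, 0.0, -1.0]]
wrist_force: [0.6, -0.0, 0.6]
gripper_width: 0.57
gripper_force: 0.0
32.5 tcp [0.4261 0.0587 0.1253] t -167.79 jaw 0.0496 F 0.0
[515. 250.] 0.4304 0.3145 99 57 -90
[277. 204.] 0.4266 0.0582 65 19 13
[ 47. 158.] 0.4281 -0.1591 64 19 -22
pos [0.4262 0.0589 0.1253] t 192.24 jaw 0.0499 shift [ 0.0002 -0.0024  0.1213] turn [ 0.    -0.005  0.041]
```

```bash
python3 -m handwheel '[[[0,0,0,0,-0.001,0.04,0.05],[0,0,0,0,0,0.04,0.05],[0,0,0,0,0,0.03,0.05],[0,0,0,0,0,0.011,0.05],[0,0,0,0,0,0,0.05],[0,0,0,0,0,0,0],[0,0,0,0,0,0,0],[0,0,0,0,0,0,0],[0,0,0,0,0,0,0],[0,0,0,0,0,0,0],[0,0,0,0,0,0,0],[0,0,0,0,0,0,0]]]' && python3 -m handwheel '[[[0,0,0,0,0,-0.05,0],[0,0,0,0,0,-0.05,0],[0,0,1.02,0,0,-0.01,0],[0,0,1.02,0,0,0,0],[0,0,0,-0.0025,0.0412,0,0],[0,0,0,-0.0025,0.0412,0,0],[0,0,0,-0.0025,0.0412,0,0],[0,0,0,-0.0025,0.0412,0,0],[0,0,0,-0.0025,0.0412,0,0],[0,0,0,-0.0025,0.0412,0,0],[0,0,0,-0.0025,0.0412,0,0],[0,0,0,0,0,0,0]]]'; python3 -m handwheel '[[[0,0,0,0,0,0,0]]]';python3 d.py 0.444 0.347 0.014 180
```

```text
time_s: 33.75
tcp_pos: [0.4269, 0.058, 0.005]
ee_rot: [[-0.977, -0.214, 0.001], [-0.214, 0.977, 0.0], [-0.001, 0.0, -1.0]]
wrist_force: [-1.8, 0.7, 6.4]
gripper_width: 0.202
gripper_force: 30.0
time_s: 34.95
tcp_pos: [0.4443, 0.3508, 0.1141]
ee_rot: [[-1.0, -0.006, 0.002], [-0.006, 1.0, 0.002], [-0.002, 0.002, -1.0]]
wrist_force: [-0.1, -1.5, -0.4]
gripper_width: 0.203
gripper_force: 30.0
time_s: 35.05
tcp_pos: [0.443, 0.3464, 0.1136]
ee_rot: [[-1.0, -0.003, -0.001], [-0.003, 1.0, -0.001], [0.001, -0.001, -1.0]]
wrist_force: [-0.3, 0.4, -1.1]
gripper_width: 0.205
gripper_force: 30.0
pos [0.443  0.3464 0.1136] t 180.15 jaw 0.0179 shift [-0.0011  0.0007  0.0996] turn [-0.013 -0.014  0.025]
```

```bash
python3 -m handwheel '[[[0,0,0,-0.001,0,0.03,0],[0,0,0,0,0,0.03,0],[0,0,0,0,0,0.025,0],[0,0,0,0,0,0.014,0],[0,0,0,0,0,0,0],[0,0,0,0,0,0,0.032],[0,0,0,0,0,0,0.032],[0,0,0,0,0,0,0.032],[0,0,0,0,0,-0.03,0.032],[0,0,0,0,0,-0.04,0.032],[0,0,0,0,0,-0.04,0.04],[0,0,0,0,0,0,0.05]]]'; python3 -m handwheel '[[[0,0,0,0.0014,-0.046,0,0.05],[0,0,0,0.0014,-0.046,0,0.05],[0,0,0,0.0014,-0.046,0,0.05],[0,0,0,0.0014,-0.046,0,0.05],[0,0,0,0.0014,-0.046,0,0.05],[0,0,0,0.0014,-0.046,0,0.05],[0,0,0,0.0014,-0.046,0,0.05],[0,0,0,0.0014,-0.046,0,0.05],[0,0,0,0.0014,-0.046,0,0.05],[0,0,0,0.0014,-0.046,0,0.05],[0,0,0,0.0014,-0.046,0,0.05],[0,0,0,0,0,0,0.05]]]'; python3 -m handwheel '[[[0,0,1.22,0,0,0,0.05],[0,0,1.22,0,0,0,0.05],[0,0,1.22,0,0,0,0.05],[0,0,0,0,0,0,0.05],[0,0,0,0,0,0,0.05]]]'; python3 w.py 15; python3 d.py 0.428 -0.161 0.004 158
```

```text
time_s: 36.25
tcp_pos: [0.4476, 0.3494, 0.1327]
ee_rot: [[-1.0, -0.003, 0.01], [-0.003, 1.0, 0.011], [-0.01, 0.011, -1.0]]
wrist_force: [0.6, 1.0, -0.1]
gripper_width: 0.473
gripper_force: 0.0
time_s: 37.45
tcp_pos: [0.4293, -0.1639, 0.1256]
ee_rot: [[-1.0, 0.006, 0.0], [0.006, 1.0, -0.0], [-0.0, -0.0, -1.0]]
wrist_force: [0.3, -0.1, 0.0]
gripper_width: 0.575
gripper_force: 0.0
time_s: 37.95
tcp_pos: [0.4301, -0.1594, 0.1257]
ee_rot: [[-0.929, 0.369, 0.0], [0.369, 0.929, 0.0], [-0.0, 0.0, -1.0]]
wrist_force: [1.1, -0.6, -0.3]
gripper_width: 0.575
gripper_force: 0.0
38.0 tcp [ 0.4301 -0.1594  0.1257] t 158.32 jaw 0.05 F 0.0
[104. 250.] 0.4079 -0.3383 37 21 84
[275. 202.] 0.4281 -0.1602 64 19 -22
pos [ 0.4301 -0.1595  0.1257] t 158.3 jaw 0.0502 shift [ 0.0014 -0.0022  0.1217] turn [0.002 0.003 0.049]
```

```bash
python3 -m handwheel '[[[0,0,0,0.001,-0.001,0.04,0.05],[0,0,0,0,0,0.04,0.05],[0,0,0,0,0,0.03,0.05],[0,0,0,0,0,0.011,0.05],[0,0,0,0,0,0,0.05],[0,0,0,0,0,0,0],[0,0,0,0,0,0,0],[0,0,0,0,0,0,0],[0,0,0,0,0,0,0],[0,0,0,0,0,0,0],[0,0,0,0,0,0,0],[0,0,0,0,0,0,0]]]' && python3 -m handwheel '[[[0,0,0,0,0,-0.05,0],[0,0,0,0,0,-0.05,0],[0,0,-1.22,0,0,-0.01,0],[0,0,-1.22,0,0,0,0],[0,0,-1.22,0,0,0,0],[0,0,0,0,0,0,0]]]' && python3 -m handwheel '[[[0,0,0,-0.0013,0.0417,0,0],[0,0,0,-0.0013,0.0417,0,0],[0,0,0,-0.0013,0.0417,0,0],[0,0,0,-0.0013,0.0417,0,0],[0,0,0,-0.0013,0.0417,0,0],[0,0,0,-0.0013,0.0417,0,0],[0,0,0,-0.0013,0.0417,0,0],[0,0,0,-0.0013,0.0417,0,0],[0,0,0,-0.0013,0.0417,0,0],[0,0,0,-0.0013,0.0417,0,0],[0,0,0,-0.0013,0.0417,0,0],[0,0,0,0,0,0,0]]]'; python3 -m handwheel '[[[0,0,0,0,0,0,0]]]';python3 d.py 0.444 0.299 0.014 180;python3 w.py 16
```

```text
time_s: 39.2
tcp_pos: [0.4291, -0.1604, 0.0051]
ee_rot: [[-0.928, 0.372, 0.001], [0.372, 0.928, -0.0], [-0.001, 0.0, -1.0]]
wrist_force: [-0.8, 0.9, 6.1]
gripper_width: 0.203
gripper_force: 30.0
time_s: 39.8
tcp_pos: [0.4286, -0.1603, 0.1145]
ee_rot: [[-1.0, -0.001, -0.0], [-0.001, 1.0, 0.0], [0.0, 0.0, -1.0]]
wrist_force: [0.2, 1.1, -0.4]
gripper_width: 0.205
gripper_force: 30.0
time_s: 41.0
tcp_pos: [0.443, 0.303, 0.1141]
ee_rot: [[-1.0, -0.003, 0.002], [-0.003, 1.0, 0.001], [-0.002, 0.001, -1.0]]
wrist_force: [-0.0, 0.5, -0.7]
gripper_width: 0.207
gripper_force: 30.0
time_s: 41.1
tcp_pos: [0.4417, 0.2986, 0.1136]
ee_rot: [[-1.0, -0.001, -0.002], [-0.001, 1.0, -0.001], [0.002, -0.001, -1.0]]
wrist_force: [-0.6, -0.8, -1.0]
gripper_width: 0.207
gripper_force: 30.0
pos [0.4417 0.2986 0.1136] t 180.05 jaw 0.018 shift [-0.0025  0.0005  0.0996] turn [-0.014 -0.015  0.008]
41.1 tcp [0.4417 0.2986 0.1136] t -179.95 jaw 0.018 F 30.0
```

Place the third stick, lift, and survey everything.

```bash
python3 -m handwheel '[[[0,0,0,-0.002,0,0.03,0],[0,0,0,0,0,0.03,0],[0,0,0,0,0,0.025,0],[0,0,0,0,0,0.014,0],[0,0,0,0,0,0,0],[0,0,0,0,0,0,0.032],[0,0,0,0,0,0,0.032],[0,0,0,0,0,0,0.032],[0,0,0,0,0,-0.03,0.032],[0,0,0,0,0,-0.05,0.032],[0,0,0,0,0,-0.05,0.032],[0,0,0,0,0,-0.05,0.032]]]'; python3 -m handwheel '[[[0,0,0,0.02,-0.04,0,0.032],[0,0,0,0.02,-0.04,0,0.032],[0,0,0,0,-0.04,0,0.032],[0,0,0,0,-0.04,0,0.032],[0,0,0,0,0,0,0.032],[0,0,0,0,0,0,0.032]]]';python3 t.py 17;python3 w.py 17; python3 - <<'E'
import cv2
im=cv2.imread("pics/t17.png"); cv2.imwrite("pics/c17.png",cv2.resize(im[110:290,90:450],None,fx=2.2,fy=2.2,interpolation=2))
E
```

```text
time_s: 42.35
tcp_pos: [0.4441, 0.2981, 0.1985]
ee_rot: [[-1.0, -0.002, 0.001], [-0.002, 1.0, 0.001], [-0.001, 0.001, -1.0]]
wrist_force: [0.8, 0.3, -0.2]
gripper_width: 0.375
gripper_force: 0.0
time_s: 42.95
tcp_pos: [0.4048, 0.1378, 0.1965]
ee_rot: [[-1.0, -0.0, 0.002], [-0.0, 1.0, 0.002], [-0.002, 0.002, -1.0]]
wrist_force: [0.5, -0.4, -0.4]
gripper_width: 0.366
gripper_force: 0.0
top [200. 252.] 0.3893 0.2095 48 20 9
top [399. 235.] 0.4481 -0.3453 96 39 -2
top [150. 230.] 0.4428 0.3499 191 92 -89
top [240. 150.] 0.6763 0.106 145 144 -81
43.0 tcp [0.405  0.1386 0.1963] t -179.93 jaw 0.0319 F 0.0
[467. 255.] 0.4932 0.3816 103 8 -90
[468. 215.] 0.4455 0.3581 201 87 -89
```

View pics/c17.png

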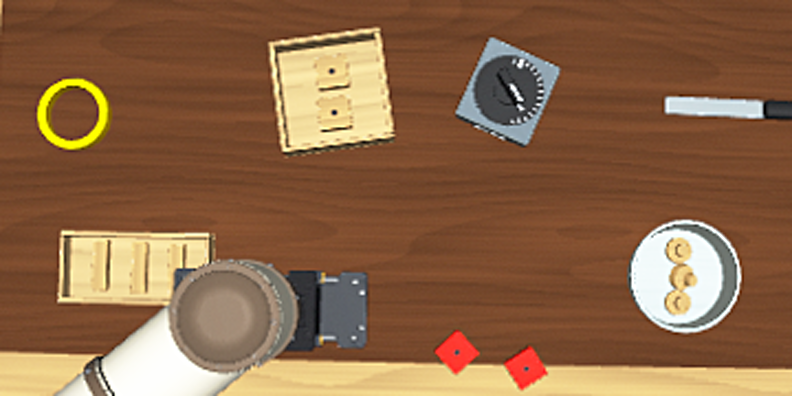

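All three sticks lie in the tray, all three knobs in the tub and both blocks in the box. The tape, chisel and red squares are untouched. The counter's dial in the crop is at (508,90). Move above it and measure the bar.

```bash
python3 -m handwheel '[[[0,0,0,-0.034,-0.032,0,0.06],[0,0,0,-0.034,-0.032,0,0.06],[0,0,0,-0.034,-0.032,0,0.06],[0,0,0,-0.034,-0.032,0,0.06],[0,0,0,-0.034,-0.032,0,0.06],[0,0,0,-0.034,-0.032,0,0.06],[0,0,0,-0.034,-0.032,0,0.06],[0,0,0,-0.033,-0.032,0,0.06],[0,0,0,0,0,0,0.06],[0,0,0,0,0,0,0.06]]]'; python3 w.py 18; python3 - <<'E'
import cv2
im=cv2.imread("pics/w18.png"); cv2.imwrite("pics/c18.png",cv2.resize(im[110:280,180:380],None,fx=3.5,fy=3.5,interpolation=2))
E
```

```text
time_s: 44.05
tcp_pos: [0.6766, -0.1169, 0.1935]
ee_rot: [[-1.0, -0.001, -0.003], [-0.001, 1.0, 0.0], [0.003, 0.0, -1.0]]
wrist_force: [-0.0, 0.2, -1.0]
gripper_width: 0.691
gripper_force: 0.0
44.0 tcp [ 0.6766 -0.1169  0.1935] t -179.93 jaw 0.0601 F 0.0
[272. 324.] 0.8618 -0.1242 225 66 -84
[61.  9.] 0.489 -0.3397 34 21 87
```

View pics/c18.png

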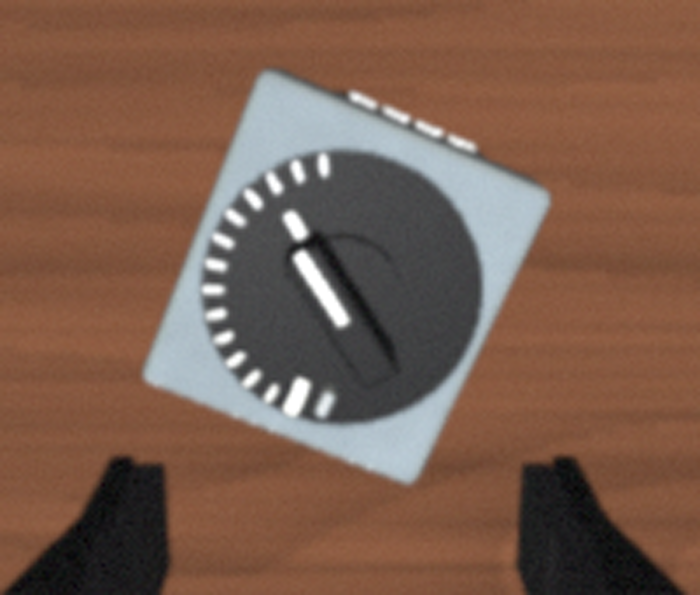

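The wide zero tick is at crop (297,397), beside the grey stop at (325,403). The white line runs from (343,325) to (297,252), so the bar points up-left, and the housing corners are clear. Compute the angles and axis.

```bash
python3 - <<'E'
from h import *
C=cam("wrist"); f=lambda q:np.array(q)/3.5+[180,110]
co=cast(C,f([(265,70),(550,195),(410,485),(145,378)]),.03)[:,:2]; print(co.round(4),"centre",co.mean(0).round(4))
dc=cast(C,f([(343,287)]),.033)[0,:2]; zt=cast(C,f([(297,397)]),.033)[0,:2]
bl=cast(C,f([(343,325),(297,252)]),.065)[:,:2]; be=cast(C,f([(302,247),(386,378)]),.065)[:,:2]
a=lambda v:np.degrees(np.arctan2(v[1],v[0])).round(1)
print("dial",dc.round(4),"zero",a(zt-dc),"edge",a(co[2]-co[1]),a(co[3]-co[0]),"line",a(bl[1]-bl[0]),"bar",a(be[0]-be[1]),"barcentre",be.mean(0).round(4),np.linalg.norm(be[0]-be[1]))
E
python3 d.py 0.675 -0.118 0.034 213
```

```text
[[ 0.6101 -0.1392]
 [ 0.6479 -0.0507]
 [ 0.7468 -0.0924]
 [ 0.7087 -0.1806]] centre [ 0.6784 -0.1157]
dial [ 0.677  -0.1154] zero -22.0 edge -22.9 -22.8 line -148.6 bar -148.1 barcentre [ 0.677 -0.115] 0.046028774040404646
pos [ 0.6761 -0.1163  0.1944] t 180.14 jaw 0.0597 shift [ 0.0008 -0.0018  0.1604] turn [ 0.006 -0.016 -5.477]
```

Knob angle ≈ 125.5° (2.19 rad): bar at −148.4°, zero at −22.9°. Align the tool to t=211.6°, descend with the jaw at 30 mm, and grip.

```bash
python3 -m handwheel '[[[0,0,-1.05,0,0,0,0.03],[0,0,-1.05,0,0,0,0.03],[0,0,-1.05,0,0,0,0.03],[0,0,-1.05,0,0,0,0.03],[0,0,-1.05,0,0,0,0.03],[0,0,0,0,0,0,0.03],[0,0,0,0,0,0,0.03]]]'; python3 d.py 0.677 -0.116 0.04 211.6
```

```text
time_s: 44.8
tcp_pos: [0.6758, -0.1159, 0.1962]
ee_rot: [[-0.852, -0.523, 0.001], [-0.523, 0.852, 0.0], [-0.001, -0.0, -1.0]]
wrist_force: [-1.0, -0.1, 0.4]
gripper_width: 0.35
gripper_force: 0.0
pos [ 0.6758 -0.1159  0.1962] t 211.57 jaw 0.0305 shift [-0.0009 -0.0007  0.1562] turn [-0.002  0.005 -0.006]
```

```bash
python3 -m handwheel '[[[0,0,0,-0.001,-0.0005,0.04,0.03],[0,0,0,0,0,0.04,0.03],[0,0,0,0,0,0.04,0.03],[0,0,0,0,0,0.025,0.03],[0,0,0,0,0,0.011,0.03],[0,0,0,0,0,0,0.03],[0,0,0,0,0,0,0],[0,0,0,0,0,0,0],[0,0,0,0,0,0,0],[0,0,0,0,0,0,0],[0,0,0,0,0,0,0]]]'; python3 d.py 0.677 -0.116 0.04 337.1
```

```text
time_s: 45.9
tcp_pos: [0.6776, -0.1173, 0.04]
ee_rot: [[-0.852, -0.524, 0.001], [-0.524, 0.852, -0.0], [-0.001, -0.001, -1.0]]
wrist_force: [-1.1, 0.5, 1.0]
gripper_width: 0.136
gripper_force: 30.0
pos [ 0.6776 -0.1173  0.04  ] t 211.59 jaw 0.0118 shift [-0.0002  0.0014  0.    ] turn [-1.1000e-02 -4.0000e-03 -2.0918e+01]
```

Gripped on the 12 mm bar with low side force. Turn anticlockwise (negative about tool z).

```bash
python3 -m handwheel '[[[0,0,-1,0,0,0,0],[0,0,-1,0,0,0,0],[0,0,-1,0,0,0,0],[0,0,-1,0,0,0,0],[0,0,-1,0,0,0,0],[0,0,-1,0,0,0,0],[0,0,-1,0,0,0,0],[0,0,-1,0,0,0,0],[0,0,-1,0,0,0,0],[0,0,-1,0,0,0,0]]]'; python3 d.py 0.677 -0.116 0.04 337.1; python3 -m handwheel '[[[0,0,-1,0,0,0,0],[0,0,-1,0,0,0,0],[0,0,-1,0,0,0,0],[0,0,-1,0,0,0,0],[0,0,-1,0,0,0,0],[0,0,-1,0,0,0,0],[0,0,-1,0,0,0,0],[0,0,-1,0,0,0,0],[0,0,-1,0,0,0,0],[0,0,-1,0,0,0,0],[0,0,-0.5,0,0,0,0],[0,0,0,0,0,0,0]]]';python3 d.py 0.677 -0.116 0.04 337.1; python3 -c "
from station import r;print(r.sense()['moment'])"
```

```text
time_s: 46.9
tcp_pos: [0.6776, -0.1173, 0.04]
ee_rot: [[0.032, -0.999, 0.001], [-0.999, -0.032, -0.0], [0.0, -0.001, -1.0]]
wrist_force: [-0.7, -0.7, 1.8]
gripper_width: 0.136
gripper_force: 30.0
pos [ 0.6776 -0.1173  0.04  ] t 271.83 jaw 0.0118 shift [-0.0013  0.0005  0.    ] turn [-7.0000e-03 -7.0000e-03 -1.0879e+01]
time_s: 48.1
tcp_pos: [0.6776, -0.1174, 0.0401]
ee_rot: [[0.903, -0.429, 0.001], [-0.429, -0.903, -0.0], [0.001, -0.0, -1.0]]
wrist_force: [0.7, -0.9, 2.7]
gripper_width: 0.135
gripper_force: 30.0
pos [ 0.6776 -0.1174  0.0401] t 334.6 jaw 0.0118 shift [-0.0011 -0.001   0.0001] turn [-0.001 -0.01  -0.417]
[-0.28024212  0.06345771  0.02961272]
```

```bash
python3 -m handwheel '[[[0,0,-0.25,0,0,0,0],[0,0,-0.2,0,0,0,0],[0,0,0,0,0,0,0]]]';python3 d.py 0.677 -0.116 0.04 337.1; python3 -c "
from station import r;print(r.sense()['moment'])"; python3 -m handwheel '[[[0,0,-0.15,0,0,0,0],[0,0,-0.15,0,0,0,0],[0,0,0,0,0,0,0]]]';python3 d.py 0.677 -0.116 0.04 337.1; python3 -c "
from station import r;print(r.sense()['moment'])"
```

```text
time_s: 48.4
tcp_pos: [0.6776, -0.1173, 0.04]
ee_rot: [[0.922, -0.386, 0.001], [-0.386, -0.922, -0.0], [0.001, -0.0, -1.0]]
wrist_force: [0.5, -1.1, 3.1]
gripper_width: 0.132
gripper_force: 30.0
pos [ 0.6776 -0.1173  0.04  ] t 337.29 jaw 0.0115 shift [-0.001 -0.001 -0.   ] turn [-0.002 -0.009  0.031]
[-0.46197044  0.0527997  -0.14860025]
time_s: 48.7
tcp_pos: [0.6776, -0.1173, 0.04]
ee_rot: [[0.934, -0.358, 0.001], [-0.358, -0.934, 0.0], [0.001, -0.0, -1.0]]
wrist_force: [0.8, -1.2, 4.2]
gripper_width: 0.142
gripper_force: 30.0
pos [ 0.6776 -0.1173  0.04  ] t 339.05 jaw 0.0123 shift [-0.001 -0.001 -0.   ] turn [-0.004 -0.01   0.325]
[-0.59729828 -0.06073603 -0.63055422]
```

The moment has jumped to −0.63 N·m: the bar is against the stop. Relax the last bit, release, rise and look.

```bash
python3 -m handwheel '[[[0,0,0.15,0,0,0,0],[0,0,0,0,0,0,0.03],[0,0,0,0,0,0,0.03],[0,0,0,0,0,0,0.03],[0,0,0,0,0,0,0.03],[0,0,0,0,0,-0.03,0.03],[0,0,0,0,0,-0.05,0.03],[0,0,0,0,0,-0.05,0.03],[0,0,0,0,0,-0.04,0.06],[0,0,0,0,0,0,0.06]]]'; python3 -m handwheel '[[[0,0,0,0,0,0,0.06],[0,0,0,0,0,0,0.06]]]'; python3 w.py 19; python3 - <<'E'
import cv2
im=cv2.imread("pics/w19.png"); cv2.imwrite("pics/c19.png",cv2.resize(im[110:280,180:380],None,fx=3.5,fy=3.5,interpolation=2))
E
python3 d.py 0.5 -0.116 0.2 340
```

```text
time_s: 49.7
tcp_pos: [0.68, -0.1173, 0.2164]
ee_rot: [[0.929, -0.37, 0.012], [-0.37, -0.929, -0.001], [0.011, -0.004, -1.0]]
wrist_force: [1.2, 0.7, 0.0]
gripper_width: 0.448
gripper_force: 0.0
time_s: 49.9
tcp_pos: [0.6758, -0.1168, 0.2068]
ee_rot: [[0.928, -0.372, -0.005], [-0.372, -0.928, 0.001], [-0.005, 0.001, -1.0]]
wrist_force: [-0.3, -0.2, -0.1]
gripper_width: 0.618
gripper_force: 0.0
49.9 tcp [ 0.6758 -0.1168  0.2068] t -21.81 jaw 0.0538 F 0.0
[ 96. 228.] 0.6874 0.1342 156 107 -81
pos [ 0.6758 -0.1169  0.2067] t 338.19 jaw 0.0564 shift [-0.1635  0.0645  0.0076] turn [ 0.013  0.049 -0.301]
```

View pics/c19.png

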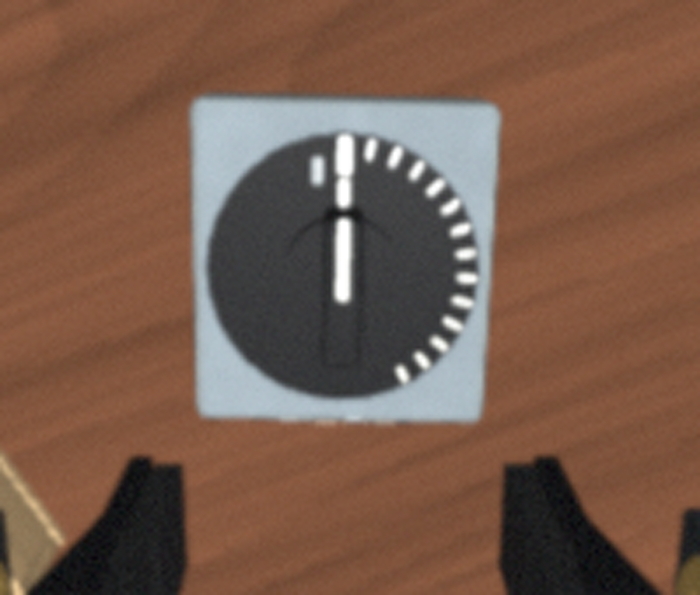

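The white line (343,225–300) points straight at the zero tick (345,155), and the arm is clear of everything. One last numeric check of the mat, then hand in.

```bash
python3 t.py 20; python3 -c "
import cv2;im=cv2.imread('pics/t20.png');cv2.imwrite('pics/c20.png',cv2.resize(im[110:290,90:450],None,fx=2.2,fy=2.2,interpolation=2))"
```

```text
top [400. 240.] 0.4306 -0.3463 65 30 -15
top [398. 223.] 0.4815 -0.3431 32 31 34
top [146. 227.] 0.4428 0.3489 191 90 -90
top [221. 152.] 0.6691 0.1477 142 58 8
```

View pics/c20.png

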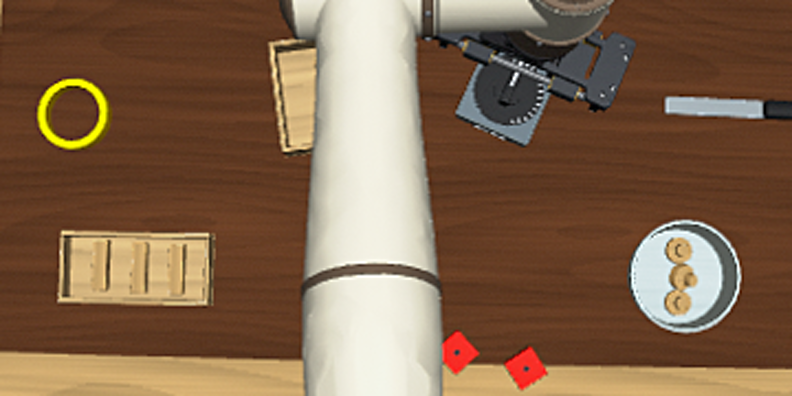

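Three sticks show in the tray and three knobs in the tub. The arm hides the box's contents, which were confirmed before the counter step. Tape and chisel have not moved.

```bash
python3 -c "
from station import r;print(r.finish_job())"
```

```text
the job is handed in; nothing more can be done
None
```

The job is handed in: all eight parts are in their containers, the reset knob is against its zero stop, and the tape and chisel did not move; the hand-in call returned no verdict.

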